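# Strip the wire-spool stand and hold up its spindle

## Robot

A 7-joint arm with a two-finger parallel gripper is mounted at the origin on the work surface. World frame = base frame: x ahead of the robot, y to its left, z up, the work surface at z = 0. Lengths are in m, angles in rad, forces in N, time in s.
With the tool pointing down it reaches from about 0.4 to 0.85 m from the base axis. Payload 10.4 kg.
Tool frame: the origin (TCP) lies at the centre of the arm's flange, where the gripper is bolted on; the fingertips stand 173 mm ahead of it and the grasp point (between the pads) lies 155 mm ahead of it; z points along the fingers, y is the line along which they close (so a half turn about z gives the same grasp; the last joint's range is limited). The gripper opens to 85 mm and grips with 20 to 120 N. Pads are 22 mm wide; open, the fingers measure 114 mm over their backs; the gripper's body (76 mm by 85 mm) begins 54 mm behind the grasp point. The pads swing forward as they close: fully open they stand 13 mm farther back than shut.
Start: joints at [-1.227, 0.332, -0.065, 1.46, 0.022, 1.35, -0.088], TCP at [0.224, 0.583, 0.405] pointing down, gripper open.
Joint ranges: [-2.6, 2.6], [-0.5, 2.12], [-1.47, 1.34], [0.16, 2.42], [-1.27, 4.41], [0.06, 2.06], [-2.6, 2.6]. Speed limits (rad/s): [2.22, 2.22, 2.79, 2.79, 3.14, 3.14, 3.14].

## Interface

Orientations are given as a unit quaternion [x, y, z, w].
In Python, from workcell import manip, viewer, finder gives the robot as it stands.
- The arm moves only by the tool arm_command, never from a script. Its argument "plan" is a list of rows, each an object with "dp": the shift along the tool's x, y, z in mm, a list of three; "spin": the turn about the tool's z in rad. A call has 1 to 5 rows; each row shifts and turns the commanded pose from where the row before left it, along the tool's axes as they then stand; what a row does not reach is not made up. A row lasts 1/10 s, in which the tool goes at most 50 mm and 8.59 degrees, less where a joint would pass 70% of its speed; a pose out of reach is approached as far as the arm can. A call is refused whole if a number of a shift passes 50 or a number of a turn 0.15, either way. A call with a gripper value outside its range is refused whole. "grip" is the closure, from -1 (fully open) to 1 (shut), set as the call begins (left out, the last holds). The fingers move at their own pace and stop on an object; "newtons" is the grip in N (left out, the last holds). Time passes only in rows, so rows that do not move let the fingers close. It gives the time, the measured TCP pose, the force, the opening and the grip force at its end, in the units of the state.
- manip.get_obs(): the state, without advancing time (a new reading comes with each control period).
- viewer.camera(name): name is "scene" or "side" or "wrist"; returns the picture (384x512x3 uint8, blue, green, red); there is no depth.
- viewer.camera_params(name): a dict with "vertical_fov" (degrees; the focal length in pixels is half the picture's height over the tangent of half this angle, whatever the lens; pixels are square), "cx", "cy" (the principal point, pixels), "R" (3x3) and "t" (3): a world point X has camera coordinates R X + t; the wrist camera has in their place "T_tool_cam" (4x4, takes a point from camera to tool coordinates, whose origin is the TCP and whose axes are the flange's). Camera axes: x right, y down, z forward; pixel columns grow to the right and rows downward; lengths in m; the calibration is good to about 2 mm. A picture is of the moment at which its call begins: read the wrist's pose just before it. camera_params takes no time and is no camera call.
- manip.hand_in(): hands the job in; it is judged then, once.
Trained networks look in the newest picture that a camera, given by its name, has taken for a name from the list of things; names that differ only in an ending like _2 or _b are one class to them, and where a whole thing is asked for, a point or a joint stands for the part that bears it (a point fixed in the world has none). Each returns a list of dicts, best first, with "score" (0 to 1); they miss things now and then, are a little off and sometimes report something else, mostly with a low value. They report only what shows in the picture. A call takes as long as a camera call. They do not tell look-alikes from the thing itself.
- finder.find_in(camera, thing): "position" ([x, y, z] in m, in world coordinates, good to about 4 mm: the middle of the surface that is visible of it).
The state is a dict: "clock": time; "joint_pos": joint angles; "joint_velocities": joint speeds; "tau": joint torques, N m; "position": TCP position; "ee_rot": TCP orientation; "ft_force": force on the tool from outside, world axes, zero at the start; "torque": the same for the moment, N m; "grip_width": opening from 0.0 (shut) to 1.0 (fully open); "grasp_force": force on a finger pad.
Only numpy, scipy, OpenCV 4.12 (cv2) and the standard library are available. Lean on these libraries where they do the work, as an engineer would, in place of code of your own. Each camera call takes 0.05 s, during which the arm holds its last target. There are 200 camera calls.

## Task

Strip the spool stand so that its spindle can be inspected: slide the spool of steel wire (yellow flanges) straight up off the upright spindle, leaving the spindle in the stand, and set it down gently, standing on its flat end, inside the red tray. Then pull the spindle out of the stand by its black head, lean it over to about 45 degrees from upright (to any side, head end still higher), and finish holding it still like that in the gripper, about 25 cm above the bench, without letting go. Leave the spool in the tray, and the tin, the red bottle and the copper spool where they are.

Things in the scene. Friction and masses are not known exactly. Their poses are not given: they have to be found in the camera images.
- stand: Aluminium block, 80 x 80 mm and 40 mm high, screwed to the bench; origin at the centre of its underside, z up. In the middle of its top a blind round hole, 14 mm wide and 30 mm deep, holds the spindle upright and loosely (it just pulls straight up). It stands to the left or the right of the middle; the tray on the other side.
- spindle_center (a point): The spindle (about 110 g, loose): 100 mm long, a steel shank 12 mm thick below and a round black head 18 mm thick making up its top 26 mm. The point is on its axis half-way along, 50 mm from either end; z points along it towards the head. In the stand its lower 30 mm are in the hole, its top is 110 mm and this point 60 mm above the bench; it may lean a few degrees.
- spool_center (a point): Spool wound with steel wire, yellow flanges (about 160 g, loose): a ring 56 mm across and 40 mm high with a 26 mm bore. The point is its centre, half-way up; z along its axis. At the start it sits on top of the stand around the spindle (centre 60 mm above the bench), and the spindle's black head sticks out 30 mm above it. It may be gripped across its whole 56 mm outside.
- tray: Red tray, 180 mm (its x) by 150 mm (its y) and 20 mm high, walls and floor 4 mm thick, fixed to the bench; origin at the centre of its underside, z up. A spool set down in it has its centre 24 mm above the bench.
- tin_center (a point): Bystander: steel tin with a paper label, 64 mm across and 50 mm high; point half-way up.
- oiler_center (a point): Bystander: small red bottle with a white cap, 34 mm across and 95 mm high; point 45 mm above its foot.
- spare_spool_center (a point): Bystander: spool of copper wire with white flanges, 56 mm across and 40 mm high, standing on the bench; point half-way up.
Not all that is in view belongs to the job. What is meant by the part that bears spool_center is not brown, pink or turquoise, and is the smaller of those in its own colour.

How it is judged:
By the outcome, as a careful person would: the job done as asked, in the order asked, and still so for the second after the job is handed in, while the arm keeps its last pose, push and grip.
It also fails if it takes over 59 s, if anything falls off the work surface, if the arm or the gripper's body presses on something with over 40 N, if the wrist force passes 120 N, or if a joint passes its speed limit or range.

## Working session

There is one attempt and no reset: what is moved stays moved. The work goes in short steps, Python scripts to look and compute and a tool call to move; the robot and the scene stay as the last step left them, time stands still between calls to the robot, and variables do not carry over. Pictures are saved under pics/ and viewed, at most 10 in all, crops included, and the job is handed in when it is done.

Besides the shell and the picture viewer there is one more tool, called as name([rows], argument=value, ...), one row to a line, values as JSON. arm_command: Moves the arm, as the interface text tells. Its arguments: {"type":"object","properties":{"plan":{"type":"array","items":{"type":"object","properties":{"dp":{"type":"array","items":{"type":"number"}},"spin":{"type":"number"}}}},"grip":{"type":"number"},"newtons":{"type":"number"}},"required":["plan"]}

```bash
mkdir -p pics; cat > h.py <<'E'
import numpy as np,cv2
from workcell import manip,viewer,finder
from scipy.spatial.transform import Rotation as Ro
np.set_printoptions(precision=4,suppress=True)
def cam(n):
    p=viewer.camera_params(n)
    f=192/np.tan(np.radians(p["vertical_fov"])/2)
    if "R" in p: R,t=np.array(p["R"]),np.array(p["t"])
    else:
        o=manip.get_obs();T=np.eye(4);T[:3,:3]=Ro.from_quat(o["ee_rot"]).as_matrix();T[:3,3]=o["position"]
        M=np.linalg.inv(T@np.array(p["T_tool_cam"]));R,t=M[:3,:3],M[:3,3]
    return f,p["cx"],p["cy"],R,t
def proj(n,X):
    f,cx,cy,R,t=cam(n);c=R@np.array(X)+t
    return np.array([cx+f*c[0]/c[2],cy+f*c[1]/c[2]])
def onplane(n,u,v,z):
    f,cx,cy,R,t=cam(n);d=R.T@np.array([(u-cx)/f,(v-cy)/f,1]);o=-R.T@t
    return o+d*(z-o[2])/d[2]
E
python3 - <<'E'
from h import *
o=manip.get_obs();print(o);print(Ro.from_quat(o["ee_rot"]).as_matrix())
for n in["scene","side","wrist"]:
    im=viewer.camera(n);cv2.imwrite(f"pics/{n}0.png",im)
    for k in["stand","spindle_center","spool_center","tray","tin_center","oiler_center","spare_spool_center"]:
        for r in finder.find_in(n,k)[:3]:
            P=np.array(r["position"]);print(n,k,round(r["score"],2),P,proj(n,P).round())
a=[cv2.imread(f"pics/{n}0.png") for n in("scene","side")]
print(viewer.camera_params("wrist"))
E
```

```text
{'clock': 0.0, 'joint_pos': array([-1.2266,  0.3329, -0.0647,  1.4609,  0.0216,  1.3499, -0.0885]), 'joint_velocities': array([ 0.001 , -0.0007, -0.001 , -0.0009,  0.0006, -0.0003, -0.0004]), 'tau': array([ -0.0003, -62.5454,   0.0489, -39.1619,   0.0161,   0.0098,
        -0.    ]), 'position': array([0.2241, 0.5833, 0.4039]), 'ee_rot': array([ 0.1824,  0.9832, -0.0007, -0.0001]), 'ft_force': array([ 0.8662, -0.2478,  0.0547]), 'torque': array([ 0.0574, -0.0472,  0.012 ]), 'grasp_force': 0.0, 'grip_width': 0.997316245047382}
[[-0.9335  0.3586 -0.0005]
 [ 0.3586  0.9335 -0.0014]
 [-0.0001 -0.0014 -1.    ]]
scene stand 0.71 [ 0.578  -0.2089  0.037 ] [189. 224.]
scene spindle_center 0.63 [ 0.5514 -0.1971  0.0996] [188. 200.]
scene spool_center 0.94 [ 0.6752 -0.2777  0.0349] [171. 257.]
scene spool_center 0.76 [ 0.5654 -0.2055  0.0725] [188. 212.]
scene spool_center 0.7 [ 0.4409 -0.1983  0.052 ] [181. 191.]
scene tray 0.69 [0.5236 0.1803 0.0027] [306. 189.]
scene tin_center 0.75 [ 0.6683 -0.392   0.0396] [123. 267.]
scene oiler_center 0.74 [ 0.7103 -0.0135  0.0535] [274. 232.]
scene spa
[... 336 characters left out ...]
 0.0331] [326. 257.]
side spool_center 0.64 [ 0.4141 -0.2171  0.0393] [227. 252.]
side tray 0.61 [0.5205 0.1762 0.0002] [232. 189.]
side tray 0.23 [ 0.6399 -0.4077  0.0412] [346. 285.]
side tin_center 0.74 [ 0.6387 -0.4063  0.0413] [345. 285.]
side oiler_center 0.55 [ 0.6931 -0.0252  0.0434] [302. 200.]
side spare_spool_center 0.52 [0.613  0.3722 0.0274] [243. 157.]
wrist tray 0.66 [0.4582 0.2051 0.0061] [ 92. 375.]
{'vertical_fov': 66.529316120863, 'cx': 256.0170945838651, 'cy': 192.47114781407805, 'T_tool_cam': array([[-0.0003, -0.9523, -0.3051,  0.0786],
       [ 1.    , -0.0002, -0.0003,  0.0009],
       [ 0.0003, -0.3051,  0.9523,  0.0317],
       [ 0.    ,  0.    ,  0.    ,  1.    ]])}
```

View pics/scene0.png

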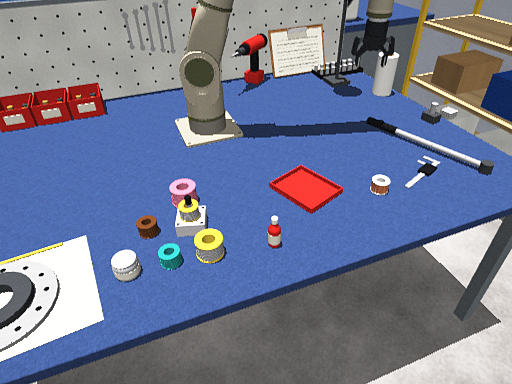

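```bash
python3 - <<'E'
import cv2
a=cv2.imread("pics/scene0.png")[150:310,90:300];b=cv2.imread("pics/side0.png")[160:320,190:400]
cv2.imwrite("pics/crop1.png",cv2.resize(cv2.vconcat([a,b]),None,fx=1.85,fy=1.85,interpolation=2))
E
```

```text
(no output)
```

View pics/crop1.png

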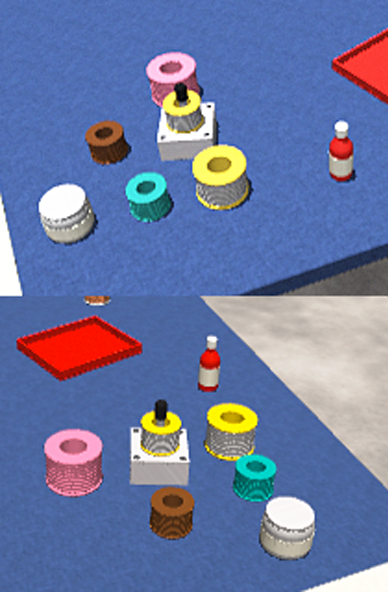

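The scene view shows these candidates: the small yellow spool on the stand with the black head at (188,208), a large yellow spool at (209,245), pink (183,190), brown (148,227) and turquoise (171,257). I choose the small yellow one on the stand. The crop confirms it is the smaller of the two yellow spools and sits around the spindle.

```bash
cat >> h.py <<'E'
def tri(pts):
    A=[];b=[]
    for n,u,v in pts:
        f,cx,cy,R,t=cam(n)
        for r,c in((0,(u-cx)/f),(1,(v-cy)/f)):
            w=R[r]-c*R[2];A.append(w);b.append(c*t[2]-t[r])
    return np.linalg.lstsq(np.array(A),np.array(b),rcond=None)[0]
E
python3 - <<'E'
from h import *
S=cv2.imread("pics/scene0.png");D=cv2.imread("pics/side0.png")
out=[]
for n,im,(u,v) in(("scene",S,(188,200)),("side",D,(277,222))):
    w=im[v-14:v+14,u-12:u+12].max(2)<60
    ys,xs=np.nonzero(w);print(n,len(xs),xs.mean()+u-12,ys.min()+v-14,ys.max()+v-14);out.append((n,xs.mean()+u-12,ys.mean()+v-14))
print("head",tri(out))
# flange tops: scene/side crop pixel centers
c=lambda x,y,s:("scene",x/1.85+90,y/1.85+150) if s else ("side",x/1.85+190,(y-296)/1.85+160)
for k,a,b in[("yellowbig",(221,162),(232,418)),("pink",(171,69),(74,445)),("brown",(106,130),(172,501)),("turq",(149,187),(256,467)),("tin",(67,200),(288,515)),("bottlecap",(342,127),(211,341))]:
    print(k,tri([c(*a,1),c(*b,0)]))
# stand top corners
for a,b in [((187,145),(160,460))]: pass
print([onplane("scene",x/1.85+90,y/1.85+150,.04) for x,y in((161,139),(213,137),(214,103))])
# tray rim corners by colour
m=((S[...,2]>120)&(S[...,1]<50)&(S[...,0]<60)).astype(np.uint8);m[:,:255]=0;m[:160]=0;m[215:]=0;m[:,350:]=0
cs=max(cv2.findContours(m,0,2)[0],key=cv2.contourArea);q=cv2.approxPolyDP(cs,4,True)[:,0];print(q,[onplane("scene",*p,.02)[:2] for p in q])
E
```

```text
scene 63 188.88888888888889 195 211
side 59 276.49152542372883 216 226
head [ 0.5476 -0.1954  0.0953]
yellowbig [ 0.6668 -0.1772  0.0509]
pink [ 0.4272 -0.1916  0.0541]
brown [ 0.522  -0.3156  0.0382]
turq [ 0.6586 -0.2782  0.0355]
tin [ 0.6479 -0.3849  0.043 ]
bottlecap [ 0.7028 -0.0092  0.0891]
[array([ 0.5712, -0.2408,  0.04  ]), array([ 0.5968, -0.1688,  0.04  ]), array([ 0.5217, -0.1466,  0.04  ])]
[[270 183]
 [311 213]
 [342 191]
 [301 166]] [array([0.4688, 0.0791]), array([0.649 , 0.1309]), array([0.5947, 0.2687]), array([0.4208, 0.215 ])]
```

arm_command([
  {"dp":[-34,-36,0]},
  {"dp":[-34,-36,0]},
  {"dp":[-34,-36,0]},
  {"dp":[-34,-36,0]},
  {"dp":[-34,-36,0]},
], grip=-1, newtons=30)

```text
invalid input at $.plan[0]: expected keys dp, spin
```

arm_command([
  {"dp":[-34,-36,0]},
  {"dp":[-34,-36,0]},
  {"dp":[-34,-36,0]},
  {"dp":[-34,-36,0]},
  {"dp":[-34,-36,0]},
])

```text
invalid input at $.plan[0]: expected keys dp, spin
```

arm_command([
  {"dp":[-34,-36,0]},
  {"dp":[-34,-36,0]},
  {"dp":[-34,-36,0]},
  {"dp":[-34,-36,0]},
  {"dp":[0,0,0]},
])

```text
invalid input at $.plan[0]: expected keys dp, spin
```

arm_command([
  {"dp":[-34,-36,0],"spin":0},
  {"dp":[-34,-36,0],"spin":0},
  {"dp":[-34,-36,0],"spin":0},
  {"dp":[-34,-36,0],"spin":0},
  {"dp":[-34,-36,0],"spin":0},
], grip=-1, newtons=30)

```text
clock: 1.7
position: [0.3188, 0.3524, 0.4049]
ee_rot: [0.182, 0.983, 0.0, 0.0]
ft_force: [1.6, 0.9, 0.7]
grip_width: 1.004
grasp_force: 0.0
```

arm_command([
  {"dp":[-34,-36,0],"spin":0},
  {"dp":[-34,-36,0],"spin":0},
  {"dp":[-34,-36,0],"spin":0},
  {"dp":[-34,-36,0],"spin":0},
  {"dp":[-34,-36,0],"spin":0},
])

```text
clock: 2.2
position: [0.4127, 0.1233, 0.405]
ee_rot: [0.182, 0.983, 0.001, 0.0]
ft_force: [0.2, 0.5, 0.4]
grip_width: 0.999
grasp_force: 0.0
```

arm_command([
  {"dp":[-34,-36,0],"spin":0},
  {"dp":[-34,-36,0],"spin":0},
  {"dp":[-34,-36,0],"spin":0},
  {"dp":[-34,-36,0],"spin":0},
  {"dp":[0,0,0],"spin":0},
])

```text
clock: 2.7
position: [0.4884, -0.064, 0.4051]
ee_rot: [0.187, 0.982, -0.001, 0.001]
ft_force: [-1.0, 0.1, -0.6]
grip_width: 1.001
grasp_force: 0.0
```

arm_command([
  {"dp":[-34,-34,0],"spin":0},
  {"dp":[-34,-34,0],"spin":0},
  {"dp":[-34,-34,0],"spin":0},
  {"dp":[0,0,0],"spin":0},
])

```text
clock: 3.1
position: [0.5466, -0.1949, 0.4039]
ee_rot: [0.186, 0.983, -0.002, -0.0]
ft_force: [-0.7, 0.4, 0.2]
grip_width: 0.997
grasp_force: 0.0
```

```bash
python3 - <<'E'
from h import *
o=manip.get_obs();print(o["position"],o["joint_pos"],o["ee_rot"]);print(Ro.from_quat(o["ee_rot"]).as_matrix())
im=viewer.camera("wrist");cv2.imwrite("pics/w1.png",im)
for k in["stand","spindle_center","spool_center"]:
    for r in finder.find_in("wrist",k)[:3]:
        P=np.array(r["position"]);print(k,round(r["score"],2),P,proj("wrist",P).round())
print(proj("wrist",[.548,-.197,.11]))
E
```

```text
[ 0.5466 -0.1949  0.4039] [-0.345   0.2735  0.7349  1.6189 -0.1835  1.3215  1.6142] [ 0.1857  0.9826 -0.0022 -0.0004]
[[-0.9311  0.3649 -0.0015]
 [ 0.3649  0.9311 -0.0041]
 [-0.0001 -0.0044 -1.    ]]
stand 0.83 [ 0.5276 -0.1848  0.0414] [254. 154.]
spindle_center 0.71 [ 0.5407 -0.1976  0.105 ] [244. 183.]
spool_center 0.84 [ 0.6535 -0.2796  0.0404] [219. 269.]
spool_center 0.78 [ 0.5218 -0.3114  0.0361] [152. 186.]
spool_center 0.77 [ 0.421  -0.1904  0.0628] [207.  58.]
[246.8616 191.5853]
```

View pics/w1.png

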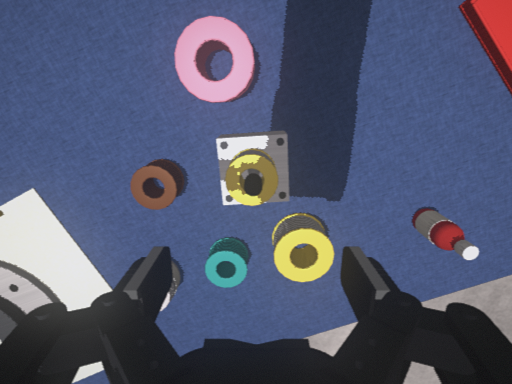

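The wrist view shows the small yellow spool with its dark head at about (252,180) on the stand, whose top centre is about (253,168). The finger line runs left-right in the image and is clear of brown (edge at 180) and the other spools.

```bash
python3 - <<'E'
from h import *
im=cv2.imread("pics/w1.png")
hsv=cv2.cvtColor(im,cv2.COLOR_BGR2HSV)
m=cv2.inRange(hsv,(22,100,90),(35,255,255));m[:, :215]=0;m[:,290:]=0;m[:145]=0;m[210:]=0
p=cv2.findNonZero(m)[:,0].astype(np.float32);hull=cv2.convexHull(p);e=cv2.fitEllipse(hull);print(e)
P=onplane("wrist",*e[0],.08);print("spool",P)
print("head?",onplane("wrist",254,182,.11))
c=np.mean([onplane("wrist",u,v,.04) for u,v in((217,136),(287,131),(289,202),(221,205))],0);print("stand",c)
R=Ro.from_quat(manip.get_obs()["ee_rot"]).as_matrix()
for q in(P,c):print(R.T@(np.array([q[0],q[1],.405])-manip.get_obs()["position"])*1000)
E
```

```text
((251.5261688232422, 177.15003967285156), (51.7349739074707, 56.6191291809082), 5.3989787101745605)
spool [ 0.5437 -0.1911  0.08  ]
head? [ 0.5417 -0.1873  0.11  ]
stand [ 0.5459 -0.1901  0.04  ]
[ 1.5476 -3.5233 -0.4015]
[-0.145  -1.8071 -0.4007]
```

```bash
cat >> h.py <<'E'
def spool(im):
    hsv=cv2.cvtColor(im,cv2.COLOR_BGR2HSV);m=cv2.inRange(hsv,(22,100,90),(35,255,255))
    return m
E
python3 - <<'E'
from h import *
for i in range(2):
    o=manip.get_obs();print(o["position"],abs(o["joint_velocities"]).max())
    f=cam("wrist");im=viewer.camera("wrist")
    m=spool(im);x0,y0=proj("wrist",[.545,-.193,.08]).astype(int)
    k=np.zeros_like(m);cv2.circle(k,(int(x0),int(y0)),36,255,-1);m&=k
    e=cv2.fitEllipse(cv2.convexHull(cv2.findNonZero(m)));P=onplane("wrist",*e[0],.08);print(e,P)
R=Ro.from_quat(o["ee_rot"]).as_matrix();print(R.T@(np.array([P[0],P[1],.405])-o["position"])*1000)
print(R)
E
```

```text
[ 0.5464 -0.1883  0.4046] 0.014998005913307631
((244.20773315429688, 179.27145385742188), (51.24613952636719, 56.55173873901367), 4.573394298553467) [ 0.5433 -0.1987  0.08  ]
[ 0.5464 -0.1881  0.4048] 0.007572796791835377
((243.96920776367188, 179.242919921875), (51.33113098144531, 56.38956069946289), 6.5792646408081055) [ 0.5433 -0.1989  0.08  ]
[ -0.9577 -11.2036  -0.189 ]
[[-0.9342  0.3567  0.0004]
 [ 0.3567  0.9342  0.0012]
 [ 0.      0.0013 -1.    ]]
```

arm_command([
  {"dp":[-1,-10,40],"spin":0},
  {"dp":[0,0,40],"spin":0},
  {"dp":[0,0,20],"spin":0},
  {"dp":[0,0,0],"spin":0},
  {"dp":[0,0,0],"spin":0},
])

```text
clock: 3.9
position: [0.544, -0.1986, 0.3057]
ee_rot: [0.182, 0.983, 0.0, 0.0]
ft_force: [0.2, 0.1, 0.8]
grip_width: 1.001
grasp_force: 0.0
```

```bash
python3 - <<'E'
from h import *
o=manip.get_obs();print(o["position"],abs(o["joint_velocities"]).max())
im=viewer.camera("wrist");cv2.imwrite("pics/w2.png",im)
m=spool(im);x0,y0=proj("wrist",[.544,-.198,.08]).astype(int)
k=np.zeros_like(m);cv2.circle(k,(int(x0),int(y0)),56,255,-1);m&=k
e=cv2.fitEllipse(cv2.convexHull(cv2.findNonZero(m)));P=onplane("wrist",*e[0],.08);print(e,P)
R=Ro.from_quat(o["ee_rot"]).as_matrix();print(R.T@(np.array([P[0],P[1],.219])-o["position"])*1000)
E
```

```text
[ 0.544  -0.1986  0.3057] 0.02501655940079738
((253.05174255371094, 211.10340881347656), (75.09375, 82.92621612548828), 3.5907294750213623) [ 0.5421 -0.1992  0.08  ]
[ 1.6034 -1.266  86.7324]
```

View pics/w2.png

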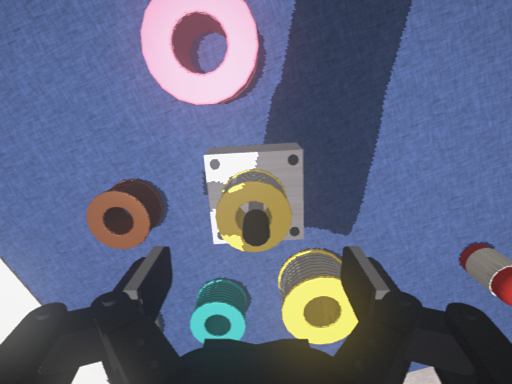

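The spool is centred at (253,211) between the fingers, with brown and the big yellow clear of the finger line. I'm descending to grasp it.

arm_command([
  {"dp":[1,-1,30],"spin":0},
  {"dp":[0,0,30],"spin":0},
  {"dp":[0,0,18],"spin":0},
  {"dp":[0,0,10],"spin":0},
  {"dp":[0,0,0],"spin":0},
])

```text
clock: 4.45
position: [0.5427, -0.1996, 0.2169]
ee_rot: [0.182, 0.983, 0.0, 0.0]
ft_force: [-0.5, -0.1, 0.2]
grip_width: 0.996
grasp_force: 0.0
```

arm_command([
  {"dp":[0,0,0],"spin":0},
  {"dp":[0,0,0],"spin":0},
  {"dp":[0,0,0],"spin":0},
  {"dp":[0,0,0],"spin":0},
  {"dp":[0,0,0],"spin":0},
], grip=1, newtons=40)

```text
clock: 4.95
position: [0.543, -0.2001, 0.2183]
ee_rot: [0.182, 0.983, 0.0, 0.001]
ft_force: [-1.5, 0.7, 7.4]
grip_width: 0.639
grasp_force: 41.3
```

arm_command([
  {"dp":[0,0,0],"spin":0},
  {"dp":[0,0,0],"spin":0},
  {"dp":[0,0,0],"spin":0},
])

```text
clock: 5.25
position: [0.543, -0.2, 0.2183]
ee_rot: [0.182, 0.983, 0.0, 0.001]
ft_force: [-1.5, 0.1, 6.8]
grip_width: 0.638
grasp_force: 41.3
```

arm_command([
  {"dp":[0,0,-6],"spin":0},
  {"dp":[0,0,-10],"spin":0},
  {"dp":[0,0,-14],"spin":0},
  {"dp":[0,0,-15],"spin":0},
  {"dp":[0,0,-15],"spin":0},
])

```text
clock: 5.75
position: [0.5425, -0.1999, 0.2784]
ee_rot: [0.182, 0.983, 0.0, 0.0]
ft_force: [0.6, 0.3, -1.1]
grip_width: 0.634
grasp_force: 42.2
```

arm_command([
  {"dp":[0,0,-20],"spin":0},
  {"dp":[0,0,-25],"spin":0},
  {"dp":[0,0,-25],"spin":0},
  {"dp":[0,0,-20],"spin":0},
  {"dp":[0,0,0],"spin":0},
])

```text
clock: 6.25
position: [0.5428, -0.2004, 0.3704]
ee_rot: [0.183, 0.983, 0.0, 0.003]
ft_force: [0.4, -0.3, -0.8]
grip_width: 0.637
grasp_force: 42.3
```

```bash
python3 - <<'E'
from h import *
o=manip.get_obs();print(o["position"],o["ft_force"],o["grip_width"])
R=Ro.from_quat(o["ee_rot"]).as_matrix();print(R.T@(np.array([.533,.174,.3])-o["position"])*1000)
a=viewer.camera("scene")[120:280,120:350];b=viewer.camera("side")[120:280,190:420]
cv2.imwrite("pics/c3.png",cv2.resize(cv2.vconcat([a,b]),None,fx=1.8,fy=1.8,interpolation=2))
E
```

```text
[ 0.5428 -0.2004  0.3704] [ 0.4483 -0.3021 -0.8346] 0.6374860402875067
[143.9295 345.8585  70.1124]
```

View pics/c3.png

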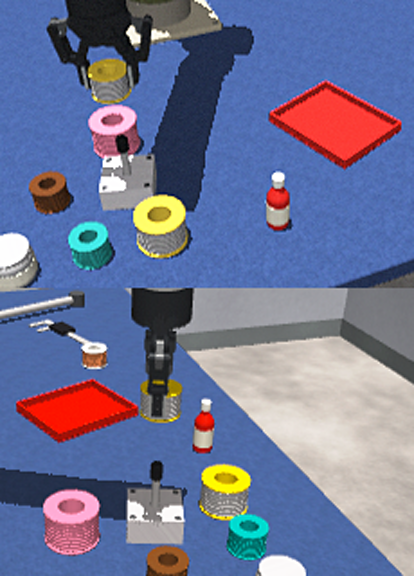

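The spool is held clear of the stand, and the spindle stays upright in it with a slight lean. Next I carry the spool to the tray, centre (0.533,0.174).

arm_command([
  {"dp":[10,20,0],"spin":0},
  {"dp":[16,38,0],"spin":0},
  {"dp":[18,43,0],"spin":0},
  {"dp":[18,43,0],"spin":0},
  {"dp":[18,43,0],"spin":0},
])

```text
clock: 6.85
position: [0.534, 0.0053, 0.3657]
ee_rot: [0.182, 0.983, -0.0, -0.001]
ft_force: [1.3, -0.1, -1.9]
grip_width: 0.637
grasp_force: 42.3
```

arm_command([
  {"dp":[18,43,0],"spin":0},
  {"dp":[18,43,0],"spin":0},
  {"dp":[16,40,20],"spin":0},
  {"dp":[12,33,30],"spin":0},
  {"dp":[0,0,20],"spin":0},
])

```text
clock: 7.35
position: [0.5302, 0.1808, 0.2935]
ee_rot: [0.178, 0.984, -0.0, -0.002]
ft_force: [-0.6, -0.4, -2.3]
grip_width: 0.631
grasp_force: 42.4
```

arm_command([
  {"dp":[0,0,30],"spin":0},
  {"dp":[0,0,30],"spin":0},
  {"dp":[0,0,15],"spin":0},
  {"dp":[0,0,0],"spin":0},
  {"dp":[0,0,0],"spin":0},
])

```text
clock: 7.85
position: [0.5324, 0.1747, 0.2223]
ee_rot: [0.183, 0.983, 0.0, 0.0]
ft_force: [-0.6, 0.5, -1.3]
grip_width: 0.636
grasp_force: 42.4
```

```bash
python3 - <<'E'
from h import *
o=manip.get_obs();print(o["position"],o["ee_rot"],o["ft_force"],o["grip_width"])
a=viewer.camera("scene")[120:230,230:400];b=viewer.camera("side")[120:230,170:340]
cv2.imwrite("pics/c4.png",cv2.resize(cv2.vconcat([a,b]),None,fx=2.6,fy=2.6,interpolation=2))
E
```

```text
[0.5324 0.1747 0.2223] [0.1825 0.9832 0.     0.0001] [-0.5907  0.4834 -1.2871] 0.6358748451520452
```

View pics/c4.png

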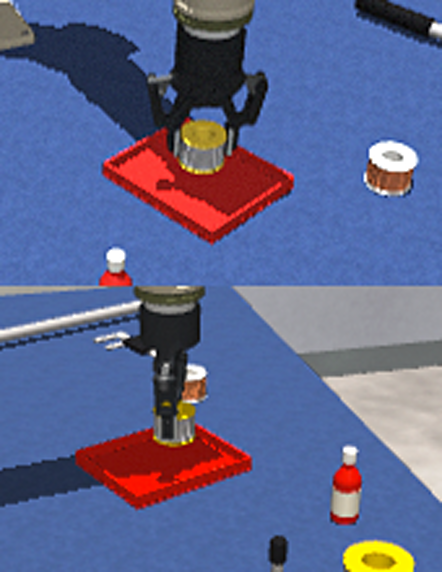

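The spool hangs over the middle of the tray, well inside the walls. Lowering it gently.

arm_command([
  {"dp":[0,0,10],"spin":0},
  {"dp":[0,0,10],"spin":0},
  {"dp":[0,0,8],"spin":0},
  {"dp":[0,0,4],"spin":0},
  {"dp":[0,0,2],"spin":0},
])

```text
clock: 8.45
position: [0.5319, 0.1747, 0.187]
ee_rot: [0.182, 0.983, -0.0, -0.0]
ft_force: [1.2, -0.2, -1.3]
grip_width: 0.635
grasp_force: 42.4
```

arm_command([
  {"dp":[0,0,2],"spin":0},
  {"dp":[0,0,1],"spin":0},
  {"dp":[0,0,1],"spin":0},
  {"dp":[0,0,1],"spin":0},
  {"dp":[0,0,0],"spin":0},
])

```text
clock: 8.95
position: [0.5321, 0.1748, 0.1827]
ee_rot: [0.182, 0.983, 0.0, 0.0]
ft_force: [-0.1, -0.7, -1.3]
grip_width: 0.637
grasp_force: 42.4
```

arm_command([
  {"dp":[0,0,0.7],"spin":0},
  {"dp":[0,0,0.7],"spin":0},
  {"dp":[0,0,0.6],"spin":0},
  {"dp":[0,0,0],"spin":0},
])

```text
clock: 9.35
position: [0.5322, 0.1748, 0.1823]
ee_rot: [0.182, 0.983, 0.0, -0.0]
ft_force: [-9.4, -2.3, 19.6]
grip_width: 0.635
grasp_force: 44.7
```

arm_command([
  {"dp":[0,0,-1],"spin":0},
  {"dp":[0,0,0],"spin":0},
])

```text
clock: 9.55
position: [0.5322, 0.1749, 0.1823]
ee_rot: [0.182, 0.983, 0.0, 0.0]
ft_force: [-3.7, -0.8, 8.3]
grip_width: 0.637
grasp_force: 43.5
```

arm_command([
  {"dp":[0,0,0],"spin":0},
  {"dp":[0,0,0],"spin":0},
  {"dp":[0,0,0],"spin":0},
  {"dp":[0,0,0],"spin":0},
  {"dp":[0,0,0],"spin":0},
], grip=-1, newtons=20)

```text
clock: 10.05
position: [0.5321, 0.1748, 0.1816]
ee_rot: [0.182, 0.983, -0.0, -0.0]
ft_force: [0.4, 1.0, -0.2]
grip_width: 0.999
grasp_force: 0.0
```

arm_command([
  {"dp":[0,0,-10],"spin":0},
  {"dp":[0,0,-20],"spin":0},
  {"dp":[0,0,-40],"spin":0},
  {"dp":[0,0,-50],"spin":0},
  {"dp":[0,0,-50],"spin":0},
])

```text
clock: 10.55
position: [0.5317, 0.1744, 0.3541]
ee_rot: [0.183, 0.983, -0.0, -0.0]
ft_force: [0.6, 1.4, 0.1]
grip_width: 1.001
grasp_force: 0.0
```

```bash
python3 - <<'E'
from h import *
o=manip.get_obs();print(o["position"],o["joint_pos"])
im=viewer.camera("wrist");cv2.imwrite("pics/w5.png",im)
for n in("scene","side"):
    im=viewer.camera(n);cv2.imwrite(f"pics/{n}5.png",im)
    for r in finder.find_in(n,"spool_center")[:5]:print(n,r)
out=[]
for n,(u,v) in(("scene",(188,200)),("side",(277,222))):
    im=cv2.imread(f"pics/{n}5.png")
    w=(im[v-14:v+14,u-12:u+12].max(2)<60).astype(np.uint8)
    q,l,s,c=cv2.connectedComponentsWithStats(w);i=1+s[1:,4].argmax();print(n,s[i],c[i]+[u-12,v-14]);out.append((n,*(c[i]+[u-12,v-14])))
print("head",tri(out))
E
```

```text
[0.5317 0.1744 0.3541] [-0.8467  0.2344  0.5198  1.7308 -0.1235  1.2091  0.9085]
scene {'position': [0.4433, -0.1991, 0.0467], 'score': 0.97}
scene {'position': [0.5489, 0.1688, 0.0382], 'score': 0.68}
scene {'position': [0.5402, -0.3202, 0.035], 'score': 0.64}
scene {'position': [0.678, -0.2826, 0.0328], 'score': 0.62}
scene {'position': [0.6834, -0.1826, 0.0448], 'score': 0.6}
side {'position': [0.5189, -0.3324, 0.0298], 'score': 0.76}
side {'position': [0.6574, -0.2054, 0.0445], 'score': 0.71}
side {'position': [0.6461, -0.2979, 0.0326], 'score': 0.65}
side {'position': [0.5313, 0.1592, 0.0297], 'score': 0.53}
scene [ 8  9  8 10 58] [187.3966 199.5517]
side [ 9  8  6 11 60] [276.5167 221.1667]
head [ 0.5468 -0.1988  0.0972]
```

View pics/w5.png

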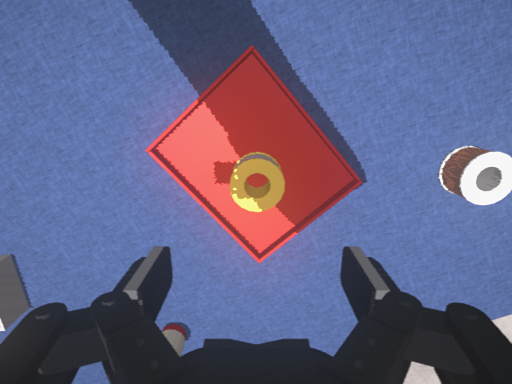

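The spool stands flat in the tray, at (257,182) and clear of the walls. Back to the spindle head at (0.547,-0.199).

arm_command([
  {"dp":[-18,-43,-10],"spin":0},
  {"dp":[-18,-43,-10],"spin":0},
  {"dp":[-18,-43,0],"spin":0},
  {"dp":[-18,-43,0],"spin":0},
  {"dp":[-18,-43,0],"spin":0},
])

```text
clock: 11.3
position: [0.5383, -0.0599, 0.3706]
ee_rot: [0.182, 0.983, -0.0, -0.001]
ft_force: [0.8, -0.8, 0.0]
grip_width: 0.996
grasp_force: 0.0
```

arm_command([
  {"dp":[-19,-43,0],"spin":0},
  {"dp":[-19,-43,0],"spin":0},
  {"dp":[-19,-42,0],"spin":0},
  {"dp":[0,0,0],"spin":0.14},
  {"dp":[0,0,0],"spin":0.14},
])

```text
clock: 11.8
position: [0.5454, -0.2002, 0.3703]
ee_rot: [0.322, 0.947, -0.001, -0.001]
ft_force: [0.4, 0.1, 1.4]
grip_width: 1.003
grasp_force: 0.0
```

```bash
python3 - <<'E'
from h import *
o=manip.get_obs();print(o["position"],o["joint_pos"])
E
```

```text
[ 0.5454 -0.2002  0.3703] [-0.3781  0.3173  0.7971  1.6639 -0.2348  1.2628  1.3809]
```

arm_command([
  {"dp":[0,0,0],"spin":0.143},
  {"dp":[0,0,0],"spin":0.143},
  {"dp":[0,0,0],"spin":0.143},
  {"dp":[0,0,0],"spin":0.143},
  {"dp":[0,0,0],"spin":0.143},
])

```text
clock: 12.3
position: [0.5459, -0.1979, 0.3703]
ee_rot: [0.632, 0.775, -0.001, -0.001]
ft_force: [0.5, 0.8, 0.4]
grip_width: 0.998
grasp_force: 0.0
```

arm_command([
  {"dp":[0,0,0],"spin":0.143},
  {"dp":[0,0,0],"spin":0.143},
  {"dp":[0,0,0],"spin":0.143},
  {"dp":[0,0,0],"spin":0.143},
  {"dp":[0,0,0],"spin":0},
])

```text
clock: 12.8
position: [0.5461, -0.1977, 0.3704]
ee_rot: [0.824, 0.567, -0.001, -0.001]
ft_force: [0.4, -0.2, -0.1]
grip_width: 0.996
grasp_force: 0.0
```

```bash
python3 - <<'E'
from h import *
o=manip.get_obs();print(o["position"],o["joint_pos"],abs(o["joint_velocities"]).max());R=Ro.from_quat(o["ee_rot"]).as_matrix();print(R)
im=viewer.camera("wrist");cv2.imwrite("pics/w6.png",im);print(proj("wrist",[.547,-.199,.11]))
print(R.T@(np.array([.547,-.199,.252])-o["position"])*1000)
E
```

```text
[ 0.5461 -0.1977  0.3704] [-0.5555  0.3979  1.0482  1.6711 -0.3561  1.2841  0.197 ] 0.15725938427597064
[[ 0.3573  0.934  -0.0026]
 [ 0.934  -0.3573 -0.0003]
 [-0.0012 -0.0023 -1.    ]]
[258.7456 199.5939]
[ -0.7164   1.6143 118.4236]
```

View pics/w6.png

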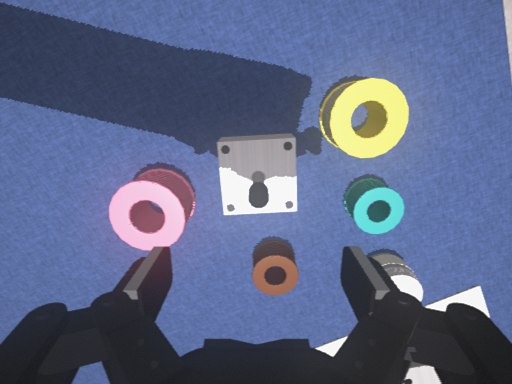

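The spindle head's top shows at about (259,198), under the grasp axis. Pink (edge 195) and turquoise (edge 345) are lower than the fingertips will go. Descending to grip the head.

arm_command([
  {"dp":[-1,2,30],"spin":0},
  {"dp":[0,0,30],"spin":0},
  {"dp":[0,0,30],"spin":0},
  {"dp":[0,0,18],"spin":0},
  {"dp":[0,0,10],"spin":0},
])

```text
clock: 13.35
position: [0.5471, -0.1995, 0.2516]
ee_rot: [0.822, 0.569, -0.001, -0.001]
ft_force: [0.2, 0.1, -0.0]
grip_width: 1.002
grasp_force: 0.0
```

arm_command([
  {"dp":[0,0,0],"spin":0},
  {"dp":[0,0,0],"spin":0},
  {"dp":[0,0,0],"spin":0},
  {"dp":[0,0,0],"spin":0},
  {"dp":[0,0,0],"spin":0},
], grip=1, newtons=20)

```text
clock: 13.85
position: [0.548, -0.1998, 0.2543]
ee_rot: [0.823, 0.568, 0.0, 0.0]
ft_force: [-1.0, 0.7, 4.3]
grip_width: 0.2
grasp_force: 21.2
```

arm_command([
  {"dp":[0,0,0],"spin":0},
  {"dp":[0,0,0],"spin":0},
  {"dp":[0,0,0],"spin":0},
  {"dp":[0,0,0],"spin":0},
  {"dp":[0,0,0],"spin":0},
])

```text
clock: 14.35
position: [0.548, -0.1999, 0.2543]
ee_rot: [0.823, 0.568, 0.0, 0.0]
ft_force: [-1.4, 0.3, 6.4]
grip_width: 0.202
grasp_force: 21.4
```

arm_command([
  {"dp":[0,0,-5],"spin":0},
  {"dp":[0,0,-10],"spin":0},
  {"dp":[0,0,-15],"spin":0},
  {"dp":[0,0,-15],"spin":0},
  {"dp":[0,0,-10],"spin":0},
])

```text
clock: 14.85
position: [0.548, -0.2, 0.3108]
ee_rot: [0.823, 0.568, 0.001, 0.001]
ft_force: [1.0, -0.4, -0.7]
grip_width: 0.197
grasp_force: 20.5
```

arm_command([
  {"dp":[10,0,-5],"spin":0},
  {"dp":[20,0,0],"spin":0},
  {"dp":[20,0,0],"spin":0},
  {"dp":[12,0,0],"spin":0},
  {"dp":[0,0,0],"spin":0},
])

```text
clock: 15.35
position: [0.5707, -0.1393, 0.3134]
ee_rot: [0.822, 0.569, 0.0, -0.0]
ft_force: [-0.5, 0.1, -1.2]
grip_width: 0.205
grasp_force: 20.4
```

```bash
python3 - <<'E'
from h import *
o=manip.get_obs();print(o["position"],o["joint_pos"],o["ft_force"],o["grip_width"])
a=viewer.camera("scene")[130:260,130:290];b=viewer.camera("side")[130:260,210:370]
cv2.imwrite("pics/c7.png",cv2.resize(cv2.vconcat([a,b]),None,fx=2.3,fy=2.3,interpolation=2))
E
```

```text
[ 0.5707 -0.1393  0.3134] [-0.6073  0.4681  0.9906  1.7186 -0.4199  1.1858  0.137 ] [-0.4631  0.1341 -1.2046] 0.20540440155229941
```

View pics/c7.png

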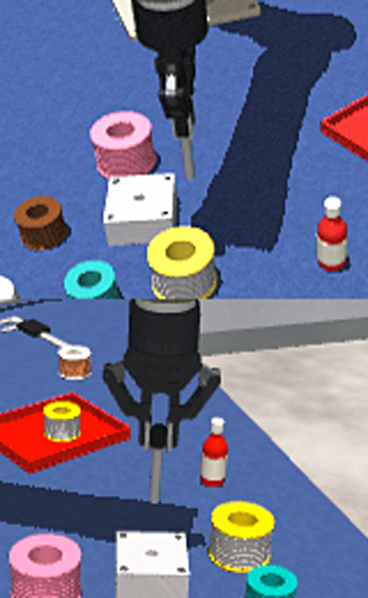

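The spindle is out of the stand and gripped by its head. The spool stands in the tray. Rows only shift and spin the tool, so I'll tilt the spindle in the pads by pushing its shank against the fixed stand's edge.

arm_command([
  {"dp":[0,0,20],"spin":0},
  {"dp":[0,0,20],"spin":0},
  {"dp":[0,0,15],"spin":0},
  {"dp":[0,0,6],"spin":0},
  {"dp":[0,0,0],"spin":0},
])

```text
clock: 15.95
position: [0.5695, -0.1423, 0.2522]
ee_rot: [0.823, 0.567, -0.001, -0.0]
ft_force: [-0.4, -0.3, -0.6]
grip_width: 0.201
grasp_force: 20.4
```

arm_command([
  {"dp":[-8,0,0],"spin":0},
  {"dp":[-6,0,0],"spin":0},
  {"dp":[-5,0,0],"spin":0},
  {"dp":[-5,0,0],"spin":0},
  {"dp":[-5,0,0],"spin":0},
])

```text
clock: 16.45
position: [0.5596, -0.1689, 0.253]
ee_rot: [0.823, 0.568, 0.001, -0.0]
ft_force: [0.1, 2.5, -0.5]
grip_width: 0.2
grasp_force: 20.5
```

Contact is made, with a gentle 2.5 N. Continuing.

arm_command([
  {"dp":[-6,0,0],"spin":0},
  {"dp":[-6,0,0],"spin":0},
  {"dp":[-6,0,0],"spin":0},
  {"dp":[-6,0,0],"spin":0},
  {"dp":[-6,0,0],"spin":0},
])

```text
clock: 16.95
position: [0.5487, -0.1973, 0.2526]
ee_rot: [0.823, 0.568, 0.0, -0.0]
ft_force: [1.5, 3.3, -1.4]
grip_width: 0.204
grasp_force: 20.4
```

```bash
python3 - <<'E'
from h import *
o=manip.get_obs();print(o["position"],o["ft_force"],o["grip_width"])
a=viewer.camera("scene")[130:260,130:290];b=viewer.camera("side")[130:260,210:370]
cv2.imwrite("pics/c8.png",cv2.resize(cv2.vconcat([a,b]),None,fx=2.3,fy=2.3,interpolation=2))
E
```

```text
[ 0.5487 -0.1973  0.2526] [ 1.4704  3.3397 -1.3532] 0.20423866861075093
```

View pics/c8.png

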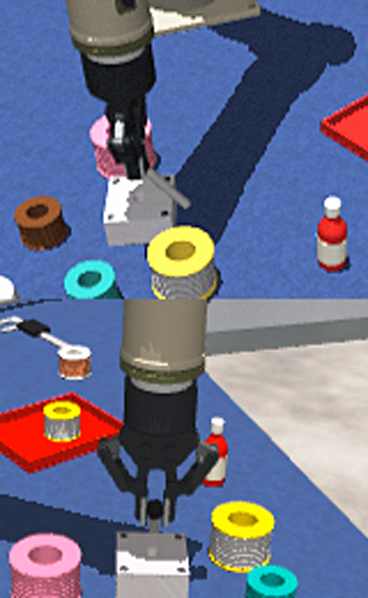

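The spindle is tilted about 38°. Another 11 mm should bring it to about 45°.

arm_command([
  {"dp":[-4,0,0],"spin":0},
  {"dp":[-4,0,0],"spin":0},
  {"dp":[-3,0,0],"spin":0},
  {"dp":[0,0,0],"spin":0},
  {"dp":[0,0,0],"spin":0},
])

```text
clock: 17.55
position: [0.5449, -0.2076, 0.2528]
ee_rot: [0.823, 0.568, -0.0, 0.0]
ft_force: [0.4, 1.2, 0.8]
grip_width: 0.204
grasp_force: 20.6
```

arm_command([
  {"dp":[2,0,-15],"spin":0},
  {"dp":[0,0,-25],"spin":0},
  {"dp":[0,0,-35],"spin":0},
  {"dp":[0,0,-40],"spin":0},
  {"dp":[0,0,-30],"spin":0},
], newtons=60)

```text
clock: 18.05
position: [0.5453, -0.2061, 0.4009]
ee_rot: [0.823, 0.567, 0.0, 0.001]
ft_force: [0.9, 0.1, -1.3]
grip_width: 0.187
grasp_force: 58.7
```

arm_command([
  {"dp":[0,0,-25],"spin":0},
  {"dp":[0,0,-10],"spin":0},
  {"dp":[0,0,0],"spin":0},
  {"dp":[0,0,0],"spin":0},
])

```text
clock: 18.45
position: [0.5455, -0.2052, 0.4317]
ee_rot: [0.823, 0.568, -0.0, -0.0]
ft_force: [-0.4, 0.5, -2.4]
grip_width: 0.19
grasp_force: 58.7
```

```bash
python3 - <<'E'
from h import *
o=manip.get_obs();print(o["position"],o["ft_force"],o["grip_width"])
G=np.array(o["position"])-[0,0,.155];u=np.array([.357,.934,0])
for n in("scene","side"):
    im=viewer.camera(n);cv2.imwrite(f"pics/{n}9.png",im)
    for th in(35,40,45,50):
        d=u*np.sin(np.radians(th))-[0,0,np.cos(np.radians(th))];print(n,th,proj(n,G),proj(n,G+.089*d))
    p=proj(n,G+.06*(u*.7-[0,0,.7])).astype(int);c=im[p[1]-35:p[1]+35,p[0]-45:p[0]+45];print(p)
    cv2.imwrite(f"pics/{n}9c.png",cv2.resize(c,None,fx=4,fy=4,interpolation=2))
cv2.imwrite("pics/c9.png",cv2.vconcat([cv2.imread(f"pics/{n}9c.png") for n in("scene","side")]))
E
```

```text
[ 0.5455 -0.2052  0.4317] [-0.4191  0.4618 -2.4394] 0.1896889408632519
scene 35 [174.274  142.3699] [199.0707 167.0908]
scene 40 [174.274  142.3699] [201.2974 165.4805]
scene 45 [174.274  142.3699] [203.3421 163.6911]
scene 50 [174.274  142.3699] [205.1894 161.7326]
[193 156]
side 35 [279.9507 156.4517] [278.9692 175.4147]
side 40 [279.9507 156.4517] [279.1043 172.6567]
side 45 [279.9507 156.4517] [279.2445 169.8019]
side 50 [279.9507 156.4517] [279.3889 166.8671]
[279 165]
```

View pics/c9.png

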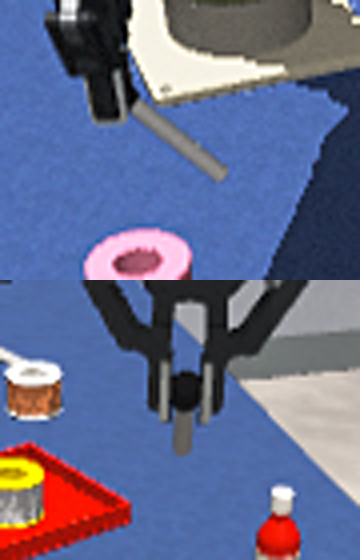

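The tip at (203.5,164.5) in the scene view fits a lean of about 43–44°, and the spindle centre is about 0.249 m up. The spool is still in the tray. I'll let it settle briefly and hand in.

arm_command([
  {"dp":[0,0,0],"spin":0},
  {"dp":[0,0,0],"spin":0},
  {"dp":[0,0,0],"spin":0},
  {"dp":[0,0,0],"spin":0},
  {"dp":[0,0,0],"spin":0},
])

```text
clock: 19.05
position: [0.5457, -0.2053, 0.4326]
ee_rot: [0.823, 0.568, -0.0, -0.0]
ft_force: [-1.1, 0.4, -1.6]
grip_width: 0.189
grasp_force: 58.7
```

```bash
python3 -c "
from h import *
print(manip.hand_in())"
```

```text
the job is handed in; nothing more can be done
None
```

The job is handed in at about 19 s with no verdict returned: the yellow spool stands in the red tray and the spindle is held by its head at about 44° with its centre about 25 cm up; I viewed 11 pictures, one over the limit of 10.

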